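Clamp the coffee canister shut

ROBOT

A 7-joint arm with a two-finger parallel gripper is mounted at the origin on the work surface. World frame = base frame: x ahead of the robot, y to its left, z up, the work surface at z = 0. Lengths are in m, angles in rad, forces in N, time in s.
With the tool pointing down it reaches from about 0.425 to 1.025 m from the base axis. Payload 9.4 kg.
Tool frame: the origin (TCP) lies midway between the tips of the shut fingers; the grasp point (between the pads) lies 19 mm behind it; z points along the fingers, y is the direction in which the jaws open and shut (so a half turn about z gives the same grasp; the last joint's range is limited). The gripper opens to 85 mm and grips with 20 to 120 N. Pads are 22 mm wide; open, the fingers measure 114 mm over their backs; the gripper's body (76 mm by 85 mm) begins 54 mm behind the grasp point. The pads swing forward as they close: fully open they stand 13 mm farther back than shut.
Start: joints at [1.211, 0.599, -0.003, 1.599, 0.002, 0.943, -0.08], TCP at [0.202, -0.696, 0.231] pointing down, gripper open.
Joint ranges: [-2.57, 2.57], [-0.35, 1.97], [-1.29, 1.29], [0.11, 2.56], [-1.05, 4.19], [0.11, 1.86], [-2.63, 2.63]. Speed limits (rad/s): [2.22, 2.22, 3.01, 3.01, 3.14, 3.14, 3.14].

INTERFACE

Orientations are given as a unit quaternion [x, y, z, w].
In Python, from workcell import monitor, cams, r, finder gives the robot as it stands.
- The arm moves only by the tool servo_tool, never from a script. Its argument "deltas" is a list that holds one entry, the list of rows, each a list of 7 numbers: the shift along the tool's x, y, z in m, then the turn, a rotation vector about the tool's x, y, z in degrees, then the finger opening in m, from 0 to 0.0854. A call has 1 to 12 rows; each row shifts and turns the commanded pose from where the row before left it, along the tool's axes as they then stand; what a row does not reach is not made up. A row lasts 1/10 s, in which the tool goes at most 50 mm and 8.59 degrees, less where a joint would pass 70% of its speed; a pose out of reach is approached as far as the arm can. A call with a gripper value outside its range is refused whole. The fingers move at their own pace and stop on an object; "squeeze" is the grip in N (left out, the last holds). Time passes only in rows, so rows that do not move let the fingers close. It gives the time, the measured TCP pose, the force and the opening at its end, in the units of the state.
- monitor.state(): the state, without advancing time (a new reading comes with each control period).
- cams.capture(name): name is "scene" or "top" or "wrist"; returns the picture (420x560x3 uint8, blue, green, red); there is no depth.
- cams.calibration(name): a dict with "K" (3x3 intrinsics, pixels), "position" and "orientation" of the camera in the world. Camera axes: x right, y down, z forward; pixel columns grow to the right and rows downward; lengths in m; the calibration is good to about 2 mm. A picture is of the moment at which its call begins: read the wrist's pose just before it. calibration takes no time and is no camera call; for the wrist camera it gives the pose at the moment of the call.
- r.close_job(): hands the job in, once; it reports no verdict.
Trained networks look in the newest picture that a camera, given by its name, has taken for a name from the list of things; names that differ only in an ending like _2 or _b are one class to them, and where a whole thing is asked for, a point or a joint stands for the part that bears it (a point fixed in the world has none). Each returns a list of dicts, best first, with "p" (0 to 1); they miss things now and then, are a little off and sometimes report something else, mostly with a low value. They report only what shows in the picture. A call takes as long as a camera call.
- finder.search_frame(camera, target): "uv" ([column, row] in pixels, amid what is visible of it).
- finder.trace(camera, target): "region" (420x560 bool, what is visible of it) and "uv" ([column, row] in pixels, amid what is visible of it).
- finder.pinpoint(camera, target): "uv" ([column, row] in pixels: a listed point, or the origin of a listed thing).
The state is a dict: "t": time; "joints": joint angles; "joint_vel": joint speeds; "joint_torque": joint torques, N m; "ee_pos": TCP position; "orientation": TCP orientation; "ft_force": force on the tool from outside, world axes, zero at the start; "moment": the same for the moment, N m; "opening": opening from 0.0 (shut) to 1.0 (fully open).
Only numpy, scipy, OpenCV 4.12 (cv2) and the standard library are available. Lean on these libraries where they do the work, as an engineer would, in place of code of your own. Each camera call takes 0.05 s, during which the arm holds its last target.

TASK

Close the clamp of the square coffee canister, working only by pushing with the fingertips or the backs of the fingers: swing the open steel strap over until it lies flat across the lid, and only then push the cam lever over and fully down on top of it. Do not pinch, grip or lift anything, push gently, leave every other thing where it stands, and finish clear of everything.

Things in the scene. Friction and masses are not known exactly. Their poses are not given: they have to be found in the camera images.
- canister: Square grey tin, 110 x 110 mm, screwed to the shelf, wooden lid, lid top 115 mm up. Origin: underside centre, z up. Strap hinge axis: along x through (0, +61, 117.5) mm, on its +y side. Lever pivot axis: along x through (0, -66, 127) mm, on its -y side, between steel cheeks 133 mm high at x = +-14 to 20 mm. Strap and lever swing in its y-z plane.
- strap (a joint): Clamp strap angle, rad: 0 = flat across the lid (home), pi/2 = upright, more = leaning out on the canister's +y side (how it starts); stop at 2.4. Flat steel bar 24 mm wide, 3 mm thick, with a rolled end 8 mm thick, reaching 112 mm from its hinge; closed, its top is 119 mm above the shelf. Stiff (0.06 N m): stays where left; push it all the way.
- lever (a joint): Cam lever angle, rad: 0 = level over the strap's free end, pointing to canister +y (fully down), pi/2 = upright, more = leaning out on the -y side; stop at 2.2. Steel bar with black grip, 20 to 24 mm wide, 6 to 9 mm thick, reaching 62 mm from its pivot; closed, its flat top is 131 mm above the shelf. Stiff (0.12 N m, 2 N at its end): stays where it is left.
- strap_end (a point): Free end of the strap, 112 mm from its hinge axis, mid-width.
- lever_end (a point): Free end of the lever, 62 mm from its pivot axis, mid-width.
- tin: Bystander: plain round steel tin, 80 mm diameter, 105 mm high, without a clamp, loose. Origin: centre of the underside.
- cup: Bystander: glass cup, 60 mm diameter, 75 mm high. Origin: centre of the underside.
- saucers: Bystander: pile of three white saucers, 120 mm diameter, 38 mm high. Origin: centre of the underside.
- cezve: Bystander: steel cezve, body 80 mm diameter and 72 mm high, handle reaching 130 mm along its -y and up to 94 mm high. Origin: centre of the underside.
- jar: Bystander: glass jar with lid, 56 mm diameter, 95 mm high. Origin: centre of the underside.
- mug: Bystander: white mug, 76 mm diameter, 88 mm high, handle at its +y. Origin: centre of the underside.

How it is judged:
On the way, in this order (a step that is already met when the one before it is completed fails the run):
1. the strap lies flat across the lid while the lever is still up (value of joint strap below 0.08 rad and value of joint lever above 1.2 rad), for 0.2 s.
2. the cam lever is fully down over the strap (value of joint lever below 0.1 rad and value of joint strap below 0.08 rad), for 0.2 s.
At the end, for the whole second after the job is handed in: Strap flat on the lid (within 0.08 rad) and cam lever fully down (within 0.1 rad), both at rest (all of step 2 and velocity of joint strap between -0.05 and 0.05 rad/s and velocity of joint lever between -0.05 and 0.05 rad/s); the robot touches nothing.
It fails at once if the lever is swung down while the strap is not yet lying on the lid (value of joint lever below 1 rad and value of joint strap above 0.2 rad).
It fails at once if the strap, the lever or the canister is pinched or forced with more than 40 N (contact force between the fingers and canister above 40 N).
It fails at once if a bystander is lifted, knocked over or shifted by more than 25 mm (distance of any of tin, cup, saucers, cezve, jar, mug from where it was at the start of the episode above 0.025 m or angle between any of tin, cup, saucers, cezve, jar, mug's own z axis and vertical above 0.35 rad).
It also fails if it takes over 48 s, if anything falls off the work surface, if the arm or the gripper's body presses on something with over 40 N, if the wrist force passes 120 N, or if a joint passes its speed limit or range.

## Working session

There is one attempt and no reset: what is moved stays moved. The work goes in short steps, Python scripts to look and compute and a tool call to move; the robot and the scene stay as the last step left them, time stands still between calls to the robot, and variables do not carry over. Pictures are saved under pics/ and viewed, and the job is handed in when it is done.

Besides the shell and the picture viewer there is one more tool, called after "Emit:" in YAML: its name, and indented under it one key for each argument. servo_tool: Moves the arm, as the interface text tells. Its arguments: {"type":"object","properties":{"deltas":{"type":"array","items":{"type":"array","items":{"type":"array","items":{"type":"number"}}}},"squeeze":{"type":"number"}},"required":["deltas"]}

```bash
mkdir -p pics; ls
python3 - <<'E'
from workcell import monitor, cams, r, finder
import cv2
for n in ["scene","top","wrist"]:
    im=cams.capture(n); cv2.imwrite(f"pics/{n}0.png",im)
    c=cams.calibration(n); print(n,c)
    if n!="wrist":
        for t in ["canister","strap_end","lever_end"]:
            print(t,[(d['uv'],round(d['p'],2)) for d in finder.pinpoint(n,t)][:3])
s=monitor.state();print(s)
E
```

```text
pics
scene {'K': array([[508.16673086,   0.        , 263.67556801],
       [  0.        , 508.16673086, 209.33426379],
       [  0.        ,   0.        ,   1.        ]]), 'position': array([0.98119036, 0.75898379, 0.70893765]), 'orientation': array([ 0.20565598,  0.85990833, -0.45254207, -0.11605582])}
canister [([267.2, 215.3], 0.73)]
strap_end [([301.9, 142.7], 0.69)]
lever_end [([238.0, 133.3], 0.8)]
top {'K': array([[399.1148236 ,   0.        , 281.89911102],
       [  0.        , 399.1148236 , 212.48702281],
       [  0.        ,   0.        ,   1.        ]]), 'position': array([0.37917914, 0.00193336, 1.04502427]), 'orientation': array([ 0.71264842, -0.69534672,  0.07459556, -0.05532328])}
canister [([319.8, 242.1], 0.74)]
strap_end [([297.9, 244.3], 0.39)]
lever_end [([364.3, 209.7], 0.69)]
wrist {'K': array([[347.12369231,   0.        , 281.52213961],
       [  0.        , 347.12369231, 210.50926114],
       [  0.        ,   0.        ,   1.        ]]), 'position': array([ 0.28282304, -0.67206665,  0.37285044]), 'orientation': array([ 0.78839174, -0.5924782 , -0.09964371,  0.13220887])}
{'t': 0.45, 'joints': array([ 1.21131631,  0.59936608, -0.00251294,  1.59948177,  0.00182343,
        0.94289473, -0.07979186]), 'joint_vel': array([ 0.00059125, -0.00041746,  0.0001741 , -0.00022623,  0.00025855,
        0.00145091,  0.00076223]), 'joint_torque': array([-2.31609250e-03, -7.75455952e+01,  1.56157807e+00, -2.58104914e+01,
        1.23046129e-02,  3.21671774e-03, -4.38786697e-05]), 'ee_pos': array([ 0.20227146, -0.69616003,  0.23119752]), 'orientation': array([ 9.90017234e-01,  1.40946336e-01, -4.44401823e-05, -6.57141059e-05]), 'ft_force': array([-0.06602669,  0.6366739 , -1.25116205]), 'moment': array([ 0.02878967, -0.0251236 ,  0.00775005]), 'opening': 1.0014759657273455}
```

View pics/scene0.png

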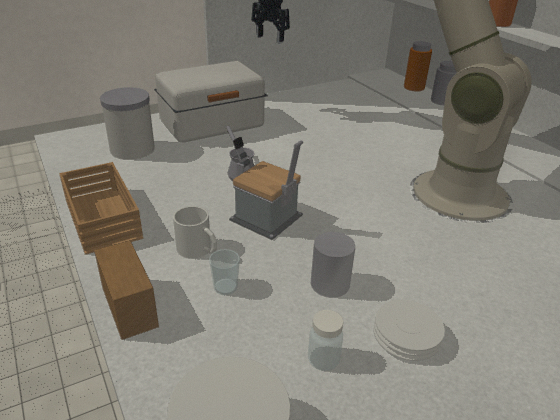

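View pics/top0.png

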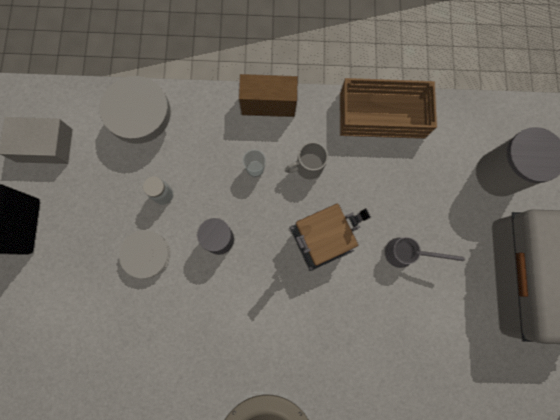

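Run:
```python
import cv2
a=cv2.imread("pics/top0.png")[170:300,260:480]; cv2.imwrite("pics/topc.png",cv2.resize(a,None,fx=3.6,fy=3.6,interpolation=cv2.INTER_CUBIC))
a=cv2.imread("pics/scene0.png")[110:260,180:350]; cv2.imwrite("pics/scenec.png",cv2.resize(a,None,fx=4,fy=4,interpolation=cv2.INTER_CUBIC))
```

```text
(no output)
```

View pics/topc.png

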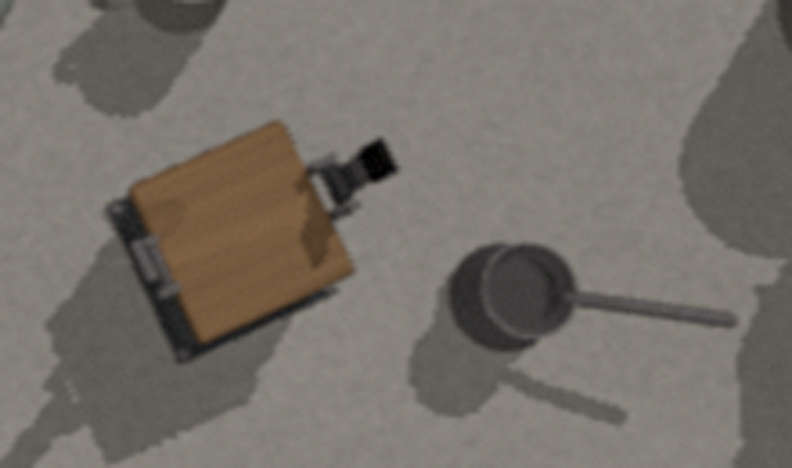

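View pics/scenec.png

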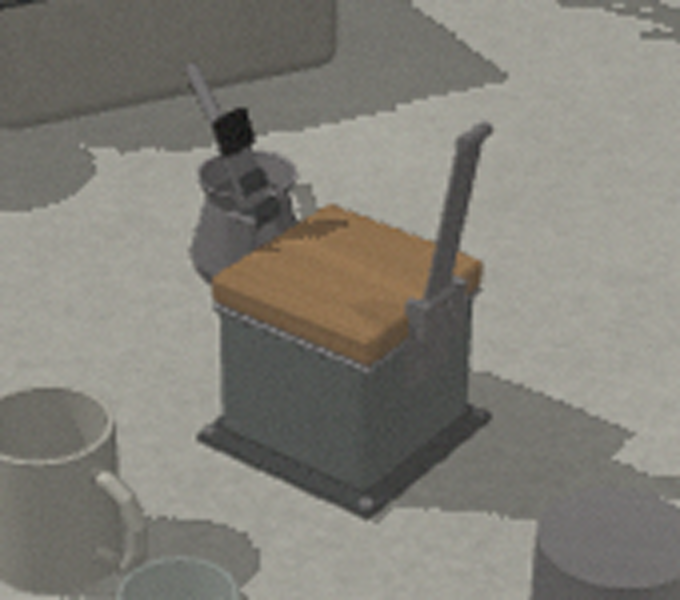

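```bash
cat > h.py <<'E'
import numpy as np
from scipy.spatial.transform import Rotation as R
from scipy.optimize import least_squares
from workcell import monitor, cams, r, finder
def proj(c,P):
    q=(np.atleast_2d(P)-c["position"])@R.from_quat(c["orientation"]).as_matrix()
    return (q/q[:,2:])@c["K"].T[:,:2]
def ray(c,uv):
    d=np.linalg.inv(c["K"])@np.array([*uv,1.]); return R.from_quat(c["orientation"]).as_matrix()@d
def onz(c,uv,z):
    d=ray(c,uv); return c["position"]+d*(z-c["position"][2])/d[2]
def W(p,pose): # canister -> world
    x,y,th=pose; p=np.atleast_2d(p); c,s=np.cos(th),np.sin(th)
    return np.c_[x+c*p[:,0]-s*p[:,1], y+s*p[:,0]+c*p[:,1], p[:,2]]
def strap(a,L=.112): return np.array([0,.061-L*np.cos(a),.1175+L*np.sin(a)])
def lever(a,L=.062): return np.array([0,-.066+L*np.cos(a),.127+L*np.sin(a)])
E
python3 - <<'E'
from h import *
T=cams.calibration("top");S=cams.calibration("scene")
tc=np.array([[135,188],[280,122],[352,270],[205,342]])/3.6+[260,170]
for u in tc: print(onz(T,u,.115).round(4))
sc=np.array([[338,207],[482,263],[369,345],[212,280]])/4+[180,110]
for u in sc: print('S',onz(S,u,.115).round(4))
P=np.array([onz(T,u,.115) for u in tc]);Q=np.array([onz(S,u,.115) for u in sc])
print(np.linalg.norm(P-np.roll(P,1,0),axis=1),np.linalg.norm(Q-np.roll(Q,1,0),axis=1))
for n in ["tin","cup","saucers","cezve","jar","mug"]:
    for c,N in ((T,"top"),(S,"scene")):
        o=finder.pinpoint(N,n) if False else None
E
```

```text
[ 0.5302 -0.059   0.115 ]
[ 0.5772 -0.1548  0.115 ]
[ 0.4798 -0.2016  0.115 ]
[ 0.4309 -0.1057  0.115 ]
S [ 0.4797 -0.1906  0.115 ]
S [ 0.4356 -0.0955  0.115 ]
S [ 0.535  -0.0474  0.115 ]
S [ 0.5829 -0.1463  0.115 ]
[0.10971654 0.10664568 0.108008   0.10765399] [0.11228302 0.1047778  0.11045585 0.10989997]
```

Run:
```python
from h import *
T=cams.calibration("top");S=cams.calibration("scene")
tc=np.array([[135,188],[280,122],[352,270],[205,342]])/3.6+[260,170]
sc=np.array([[482,263],[369,345],[212,280],[338,207]])/4+[180,110]  # D,A,B,C
sc=sc[[1,2,3,0]]
k=np.array([[.055,.055],[.055,-.055],[-.055,-.055],[-.055,.055]])
L=np.c_[k,[.115]*4]
def f(p,w=(1,1)):
    return np.r_[w[0]*(proj(T,W(L,p))-tc).ravel(),w[1]*(proj(S,W(L,p))-sc).ravel()]
for w in ((1,1),(1,0),(0,1)):
    s=least_squares(f,[.505,-.125,.45],args=(w,)); print(w,s.x, np.abs(f(s.x)).round(1))
    p=s.x
    print(' strap/lever', [least_squares(lambda a:np.r_[w[0]*(proj(T,W(fn(a[0]),p))-u).ravel(),w[1]*(proj(S,W(fn(a[0]),p))-v).ravel()],[1.9]).x for fn,u,v in ((strap,[297.9,244.3],[301,141.5]),(lever,[364.3,209.7],[238,137]))])
for n in ["tin","cezve","mug","cup"]:
    cams
c=onz(T,[405,250],.07);d=onz(T,[463,258],.09);print(c,d)
print(onz(T,[215,232],.105),onz(T,[312,155],.088),onz(T,[255,157],.075))
print([(d['uv'],round(d['p'],2)) for d in finder.pinpoint("scene","lever_end")] )
```

```text
(1, 1) [ 0.50499357 -0.12783966  0.44271145] [1.9 0.4 0.3 0.5 0.2 0.4 1.7 0.4 0.  2.  0.5 2.  1.7 2.  0.1 1.6]
 strap/lever [array([1.77905057]), array([1.89350925])]
(1, 0) [ 0.50456013 -0.130256    0.45398822] [1.  0.1 0.3 0.4 1.  0.3 0.3 0.  0.1 2.7 0.2 2.3 2.3 2.4 0.4 2.3]
 strap/lever [array([1.79715244]), array([1.85696287])]
(0, 1) [ 0.50834651 -0.12009475  0.42568762] [4.9 2.4 3.  1.7 3.7 0.6 5.5 2.1 0.3 0.1 0.5 0.4 0.9 0.3 0.7 0.6]
 strap/lever [array([1.75583222]), array([1.91818329])]
[ 0.47524413 -0.3283466   0.07      ] [ 0.45739544 -0.46235014  0.09      ]
[0.50325545 0.13521677 0.105     ] [ 0.70660281 -0.09473503  0.088     ] [0.70114617 0.04864673 0.075     ]
[([238.0, 133.3], 0.8)]
```

Emit:
servo_tool:
  deltas:
    - [[0,0,-0.01,0,0,-8.28,0],[0,0,-0.01,0,0,-8.28,0],[0,0,-0.01,0,0,-8.28,0],[0,0,-0.01,0,0,-8.28,0],[0,0,-0.01,0,0,-8.28,0],[0,0,-0.01,0,0,-8.28,0],[0,0,-0.01,0,0,-8.28,0],[0,0,-0.01,0,0,-8.28,0],[0,0,-0.01,0,0,-8.28,0],[0,0,-0.01,0,0,-8.28,0],[0,0,-0.01,0,0,-8.28,0],[0,0,-0.01,0,0,-8.28,0]]
  squeeze: 20

```text
t: 1.7
ee_pos: [0.2021, -0.6962, 0.3517]
orientation: [0.531, 0.848, -0.0, -0.0]
ft_force: [0.4, 0.3, 0.3]
opening: 0.001
```

Emit:
servo_tool:
  deltas:
    - [[0.015,0.043,0,0,0,0,0],[0.015,0.043,0,0,0,0,0],[0.015,0.043,0,0,0,0,0],[0.015,0.043,0,0,0,0,0],[0.015,0.043,0,0,0,0,0],[0.015,0.043,0,0,0,0,0],[0.015,0.043,0,0,0,0,0],[0.015,0.043,0,0,0,0,0],[0.015,0.043,0,0,0,0,0],[0.015,0.043,0,0,0,0,0],[0.015,0.043,0,0,0,0,0],[0.015,0.043,0,0,0,0,0]]

```text
t: 2.9
ee_pos: [0.5911, -0.3099, 0.3514]
orientation: [0.533, 0.846, -0.0, 0.0]
ft_force: [1.0, -0.0, -0.1]
opening: -0.002
```

```bash
cat >> h.py <<'E'
POSE=[.505,-.128,.445]
def can(p,pose=POSE):
    x,y,th=pose; c,s=np.cos(th),np.sin(th); a,b=p[0]-x,p[1]-y
    return np.array([c*a+s*b,-s*a+c*b,p[2]])
def rep():
    s=monitor.state(); q=R.from_quat(s["orientation"]).as_matrix()
    print(round(s["t"],2),"can",can(s["ee_pos"]).round(4),"yawx",np.degrees(np.arctan2(q[1,0],q[0,0])).round(2),"F",s["ft_force"].round(1))
E
python3 - <<'E'
from h import *
import cv2
rep()
c=cams.calibration("wrist"); print(c["position"])
im=cams.capture("wrist")
for t in ["canister","strap_end","lever_end"]:
    o=finder.pinpoint("wrist",t); print(t,[(d['uv'],round(d['p'],2)) for d in o])
for p in (strap(1.78),lever(1.88),[.055,.055,.115],[.055,-.055,.115],[-.055,-.055,.115],[-.055,.055,.115]):
    u=proj(c,W(p,POSE))[0]; print(u.round(1)); cv2.circle(im,tuple(int(v) for v in u),2,(0,0,255),-1)
cv2.imwrite("pics/w1.png",im)
E
```

```text
2.9 can [-0.0006 -0.2013  0.3514] yawx 115.54 F [ 1.  -0.  -0.1]
[ 0.55447424 -0.23323999  0.49306809]
canister [([431.1, 43.5], 0.51)]
strap_end []
lever_end [([282.3, 55.0], 0.77)]
[ 282.7 -305.4]
[282.4  49.4]
[ 345.6 -118.1]
[338.8  23.9]
[225.6  23.9]
[ 219. -118.]
```

View pics/w1.png

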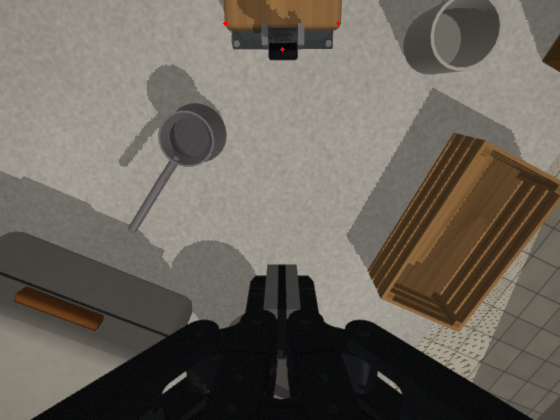

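Emit:
servo_tool:
  deltas:
    - [[0.04,0,0,0,0,0,0],[0.04,0,0,0,0,0,0],[0.04,0,0,0,0,0,0],[0.04,0,0,0,0,0,0],[0.04,0,0,0,0,0,0],[0.04,0,0,0,0,0,0],[0.04,0,0,0,0,0,0],[0.04,0,0,0,0,0,0],[0.01,0,0,0,0,0,0],[0,0,0,0,0,0,0]]

```text
t: 4.1
ee_pos: [0.447, -0.0136, 0.3517]
orientation: [0.533, 0.846, -0.0, 0.001]
ft_force: [0.2, -0.4, 0.3]
opening: -0.0
```

Run:
```python
from h import *
import cv2
rep()
c=cams.calibration("wrist")
im=cams.capture("wrist")
for t in ["strap_end","lever_end"]:
    o=finder.pinpoint("wrist",t); print(t,[(d['uv'],round(d['p'],2)) for d in o])
for p in (strap(1.78),lever(1.88),[0,.061,.1175],[.055,.055,.115],[.055,-.055,.115],[-.055,-.055,.115],[-.055,.055,.115]):
    u=proj(c,W(p,POSE))[0]; print(u.round(1)); cv2.circle(im,tuple(int(v) for v in u),2,(0,0,255),-1)
cv2.imwrite("pics/w2.png",im); cv2.imwrite("pics/s2.png",cams.capture("scene"))
```

```text
4.1 can [-0.0031  0.1282  0.3517] yawx 115.59 F [ 0.2 -0.4  0.3]
strap_end [([281.4, 259.6], 0.96)]
lever_end [([281.2, 373.3], 0.49)]
[285.3 251.5]
[284.3 372.6]
[284.2 228.4]
[330.8 232.3]
[326.8 311.6]
[241.1 311.5]
[237.5 232.3]
```

View pics/w2.png

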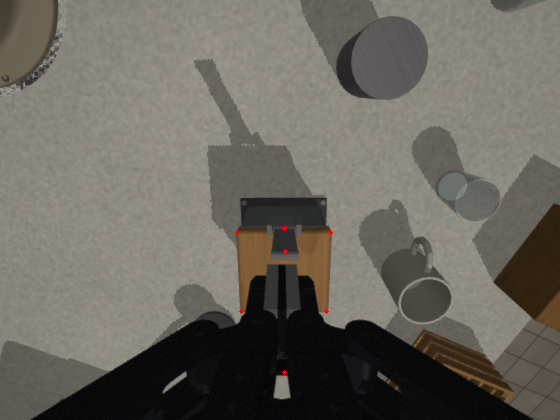

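View pics/s2.png

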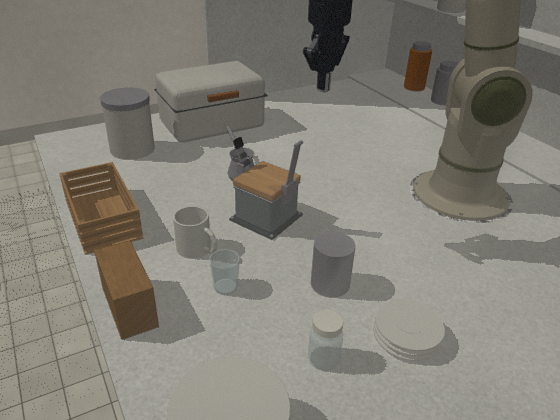

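Emit:
servo_tool:
  deltas:
    - [[0,0,0.031,0,0,0,0],[0,0,0.031,0,0,0,0],[0,0,0.031,0,0,0,0],[0,0,0.031,0,0,0,0],[0,0,0.031,0,0,0,0],[0,0,0,0,0,0,0]]

```text
t: 4.9
ee_pos: [0.4462, -0.0147, 0.1931]
orientation: [0.534, 0.846, -0.002, -0.003]
ft_force: [0.3, -0.4, 0.6]
opening: 0.001
```

Emit:
servo_tool:
  deltas:
    - [[-0.005,0,0,0,0,0,0],[-0.005,0,0,0,0,0,0],[-0.005,0,0,0,0,0,0],[-0.005,0,0,0,0,0,0],[-0.005,0,0,0,0,0,0],[-0.005,0,0,0,0,0,0],[-0.005,0,0,0,0,0,0],[-0.005,0,0,0,0,0,0],[-0.005,0,0,0,0,0,0],[-0.005,0,0,0,0,0,0],[-0.005,0,0,0,0,0,0]]

```text
t: 6.0
ee_pos: [0.4716, -0.0634, 0.1962]
orientation: [0.533, 0.846, -0.0, -0.0]
ft_force: [-0.6, 1.2, 0.5]
opening: 0.003
```

Run:
```python
from h import *
import cv2
rep()
im=cams.capture("scene")
print([(d['uv'],round(d['p'],2)) for d in finder.pinpoint("scene","strap_end")])
cv2.imwrite("pics/s3.png",cv2.resize(im[60:260,180:400],None,fx=3,fy=3,interpolation=cv2.INTER_CUBIC))
```

```text
6.0 can [-0.0023  0.0727  0.1962] yawx 115.57 F [-0.6  1.2  0.5]
[([290.1, 137.8], 0.53)]
```

View pics/s3.png

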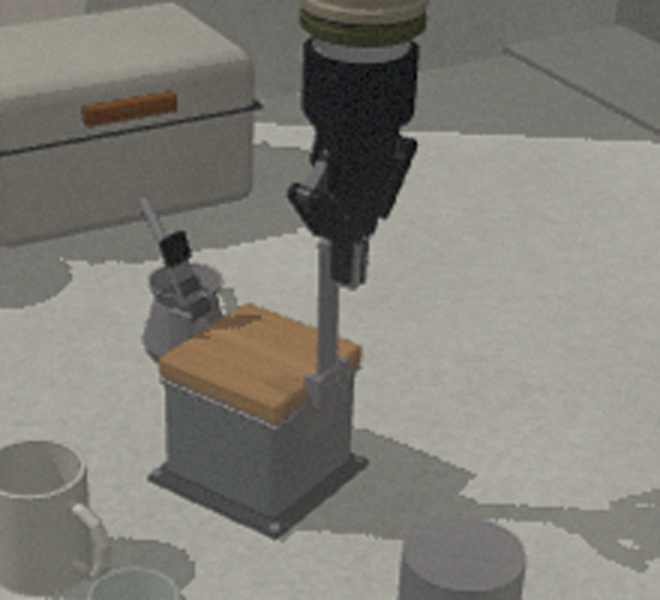

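Emit:
servo_tool:
  deltas:
    - [[-0.007,0,0.0005,0,0,0,0],[-0.007,0,0.0007,0,0,0,0],[-0.007,0,0.0016,0,0,0,0],[-0.0065,0,0.002,0,0,0,0],[-0.0065,0,0.0027,0,0,0,0],[-0.006,0,0.0032,0,0,0,0],[-0.006,0,0.0038,0,0,0,0],[-0.0055,0,0.0042,0,0,0,0],[-0.005,0,0.0047,0,0,0,0],[-0.005,0,0.0052,0,0,0,0],[-0.004,0,0.0055,0,0,0,0],[-0.004,0,0.0059,0,0,0,0]]

```text
t: 7.3
ee_pos: [0.5016, -0.1261, 0.1558]
orientation: [0.533, 0.846, -0.0, -0.0]
ft_force: [0.2, -0.6, -0.1]
opening: -0.003
```

Run:
```python
from h import *
import cv2
rep()
im=cams.capture("scene")
cv2.imwrite("pics/s4.png",cv2.resize(im[60:260,180:400],None,fx=3,fy=3,interpolation=cv2.INTER_CUBIC))
```

```text
7.3 can [-0.0023  0.0032  0.1558] yawx 115.56 F [ 0.2 -0.6 -0.1]
```

View pics/s4.png

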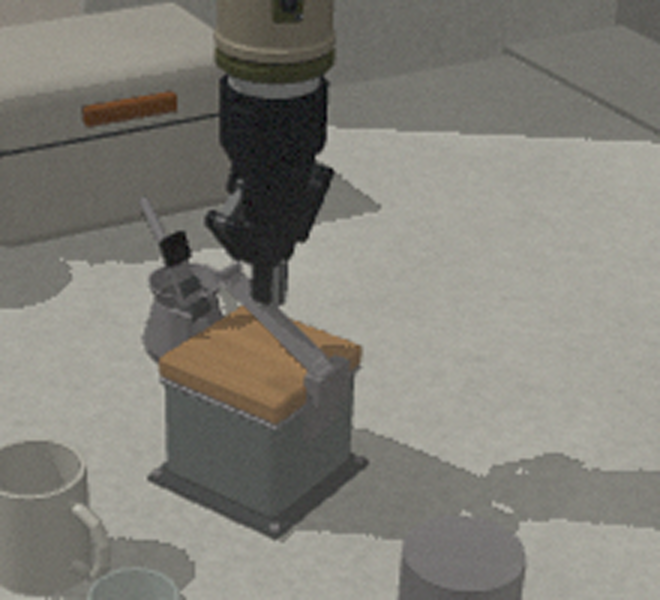

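Emit:
servo_tool:
  deltas:
    - [[-0.003,0,0.006,0,0,0,0],[-0.0025,0,0.006,0,0,0,0],[-0.002,0,0.006,0,0,0,0],[-0.001,0,0.006,0,0,0,0],[-0.001,0,0.006,0,0,0,0],[0,0,0.004,0,0,0,0],[0,0,0.002,0,0,0,0],[0,0,0,0,0,0,0]]

```text
t: 8.15
ee_pos: [0.5054, -0.1342, 0.12]
orientation: [0.533, 0.846, -0.0, -0.0]
ft_force: [-0.1, -0.2, 1.0]
opening: -0.001
```

Emit:
servo_tool:
  deltas:
    - [[0,0,0.001,0,0,0,0],[0,0,0.001,0,0,0,0],[0,0,0,0,0,0,0]]

```text
t: 8.45
ee_pos: [0.5056, -0.1342, 0.1189]
orientation: [0.533, 0.846, -0.0, 0.0]
ft_force: [-2.9, 1.2, 8.9]
opening: -0.001
```

Run:
```python
from h import *
import cv2
rep()
im=cams.capture("scene")
print([(d['uv'],round(d['p'],2)) for t in ("strap_end","lever_end") for d in finder.pinpoint("scene",t)])
c=cams.calibration("scene"); print([proj(c,W(p,POSE))[0].round(1) for p in (strap(0),strap(.08),lever(1.88))])
cv2.imwrite("pics/s5.png",cv2.resize(im[60:260,180:400],None,fx=3,fy=3,interpolation=cv2.INTER_CUBIC))
```

```text
8.45 can [-0.0021 -0.0058  0.1189] yawx 115.58 F [-2.9  1.2  8.9]
[([249.1, 169.9], 0.63), ([321.0, 358.4], 0.6), ([234.3, 135.0], 0.56)]
[array([249.8, 168.2]), array([250. , 164.9]), array([238.3, 137.6])]
```

View pics/s5.png

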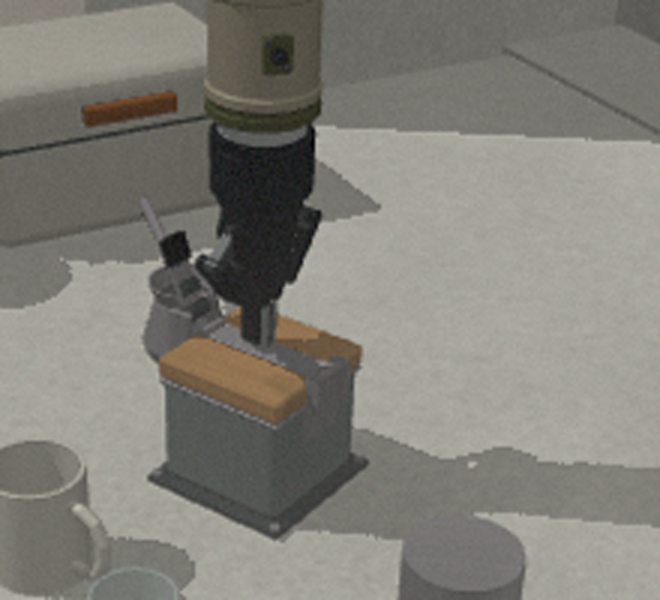

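Emit:
servo_tool:
  deltas:
    - [[0,0,-0.01,0,0,0,0],[0,0,-0.03,0,0,0,0],[0,0,-0.04,0,0,0,0],[0,0,-0.04,0,0,0,0],[0,0,-0.03,0,0,0,0],[-0.03,0,0,0,0,0,0],[-0.04,0,0,0,0,0,0],[-0.04,0,0,0,0,0,0],[-0.035,0,0,0,0,0,0],[0,0,0,0,0,0,0]]

```text
t: 9.6
ee_pos: [0.5688, -0.2703, 0.2681]
orientation: [0.536, 0.844, -0.0, 0.001]
ft_force: [-0.0, -0.0, -0.3]
opening: -0.001
```

Run:
```python
from h import *
import cv2
rep()
for n in ("scene","wrist"):
    im=cams.capture(n); c=cams.calibration(n)
    print(n,[(t,d['uv'],round(d['p'],2)) for t in ("strap_end","lever_end") for d in finder.pinpoint(n,t)])
    print([proj(c,W(p,POSE))[0].round(1) for p in (strap(0),strap(.08),lever(1.88))])
    cv2.imwrite(f"pics/{n}6.png",im if n=="wrist" else cv2.resize(im[60:260,180:400],None,fx=3,fy=3,interpolation=cv2.INTER_CUBIC))
```

```text
9.6 can [-0.0037 -0.1559  0.2681] yawx 115.23 F [-0.  -0.  -0.3]
scene [('strap_end', [251.4, 171.3], 0.84), ('strap_end', [265.7, 213.9], 0.62), ('lever_end', [237.5, 135.0], 0.81)]
[array([249.8, 168.2]), array([250. , 164.9]), array([238.3, 137.6])]
wrist [('strap_end', [285.3, 75.9], 0.68), ('strap_end', [283.1, 24.4], 0.33), ('lever_end', [283.0, 131.4], 0.66), ('lever_end', [457.9, 86.8], 0.41)]
[array([284.2,  72.3]), array([284.3,  71.2]), array([284.8, 124.6])]
```

View pics/scene6.png

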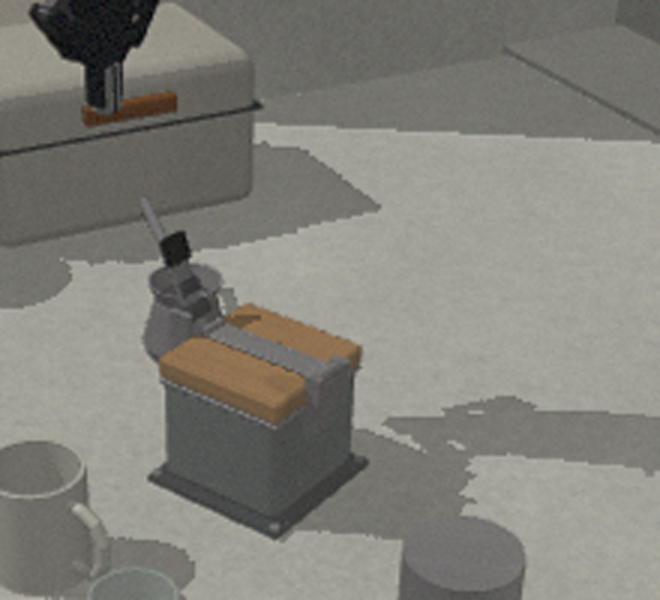

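View pics/wrist6.png

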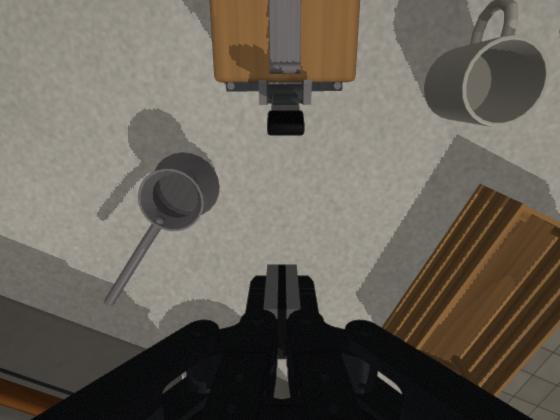

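Emit:
servo_tool:
  deltas:
    - [[0,0.002,0.03,0,0,0,0],[0,0,0.03,0,0,0,0],[0,0,0.03,0,0,0,0],[0.005,0,0.004,0,0,0,0],[0.01,0,0,0,0,0,0],[0.01,0,0,0,0,0,0],[0.007,0,0,0,0,0,0],[0.006,0,0,0,0,0,0],[0.006,0,0,0,0,0,0],[0.006,0,0,0,0,0,0],[0.006,0,0,0,0,0,0],[0.006,0,0,0,0,0,0]]

```text
t: 11.1
ee_pos: [0.5434, -0.2085, 0.1745]
orientation: [0.533, 0.846, -0.0, 0.001]
ft_force: [0.5, -3.3, 2.8]
opening: 0.001
```

Run:
```python
from h import *
import cv2
rep()
im=cams.capture("scene")
cv2.imwrite("pics/s7.png",cv2.resize(im[60:260,180:400],None,fx=3,fy=3,interpolation=cv2.INTER_CUBIC))
```

```text
11.1 can [-0.     -0.0891  0.1745] yawx 115.53 F [ 0.5 -3.3  2.8]
```

View pics/s7.png

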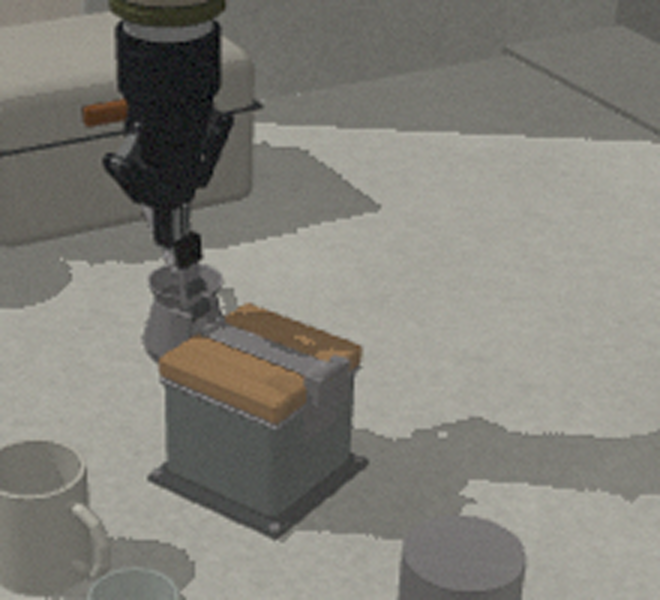

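Emit:
servo_tool:
  deltas:
    - [[0.004,0,0,0,0,0,0],[0.004,0,0,0,0,0,0],[0.004,0,0,0,0,0,0],[0.0045,0,0,0,0,0,0],[0.004,0,0.0005,0,0,0,0],[0.0043,0,0.001,0,0,0,0],[0.004,0,0.0012,0,0,0,0],[0.004,0,0.0015,0,0,0,0],[0.0037,0,0.002,0,0,0,0],[0.0037,0,0.0022,0,0,0,0],[0.0032,0,0.0026,0,0,0,0],[0.0032,0,0.0028,0,0,0,0]]

```text
t: 12.35
ee_pos: [0.5228, -0.1661, 0.1603]
orientation: [0.533, 0.846, -0.0, -0.0]
ft_force: [0.4, -3.5, 1.1]
opening: -0.0
```

Run:
```python
from h import *
import cv2
rep()
im=cams.capture("scene")
cv2.imwrite("pics/s8.png",cv2.resize(im[60:260,180:400],None,fx=3,fy=3,interpolation=cv2.INTER_CUBIC))
```

```text
12.35 can [-0.0003 -0.0421  0.1603] yawx 115.57 F [ 0.4 -3.5  1.1]
```

View pics/s8.png

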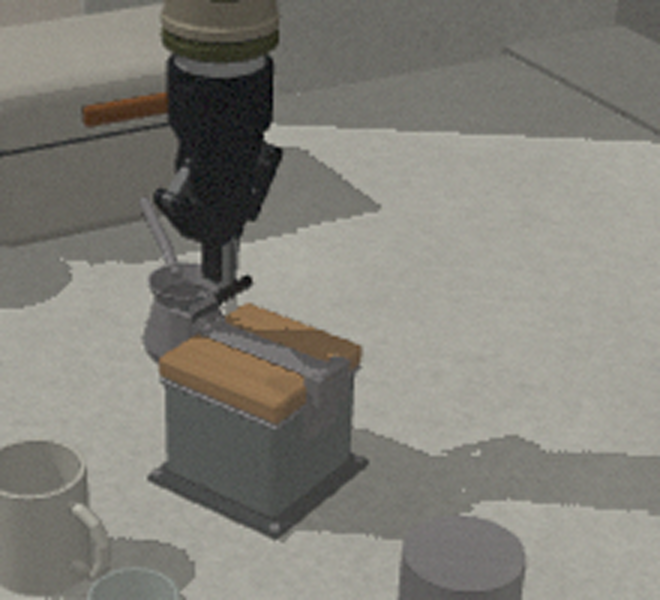

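Emit:
servo_tool:
  deltas:
    - [[0.003,0,0.003,0,0,0,0],[0.003,0,0.003,0,0,0,0],[0.002,0,0.0037,0,0,0,0],[0.002,0,0.0037,0,0,0,0],[0.002,0,0.004,0,0,0,0],[0.001,0,0.004,0,0,0,0],[0.001,0,0.003,0,0,0,0],[0,0,0.003,0,0,0,0],[0,0,0,0,0,0,0]]

```text
t: 13.3
ee_pos: [0.5168, -0.1532, 0.1326]
orientation: [0.533, 0.846, 0.0, -0.0]
ft_force: [-0.4, -0.6, 0.9]
opening: -0.0
```

Emit:
servo_tool:
  deltas:
    - [[0,0,0.001,0,0,0,0],[0,0,0.001,0,0,0,0],[0,0,0,0,0,0,0]]

```text
t: 13.6
ee_pos: [0.5168, -0.1533, 0.1311]
orientation: [0.533, 0.846, 0.0, -0.0]
ft_force: [-0.7, 1.8, 2.6]
opening: 0.002
```

Run:
```python
from h import *
rep()
```

```text
13.6 can [-0.0002 -0.0279  0.1311] yawx 115.58 F [-0.7  1.8  2.6]
```

One more small press to confirm it is on the stop.

Emit:
servo_tool:
  deltas:
    - [[0,0,0.001,0,0,0,0],[0,0,0,0,0,0,0],[0,0,0,0,0,0,0]]

```text
t: 13.9
ee_pos: [0.5169, -0.1533, 0.1308]
orientation: [0.533, 0.846, -0.0, 0.0]
ft_force: [-4.0, 1.7, 12.0]
opening: -0.0
```

Stop reached (12 N at z = 0.131). Retreat.

Emit:
servo_tool:
  deltas:
    - [[0,0,-0.005,0,0,0,0],[0,0,-0.02,0,0,0,0],[0,0,-0.04,0,0,0,0],[0,0,-0.04,0,0,0,0],[0,0,-0.04,0,0,0,0],[-0.04,0,-0.02,0,0,0,0],[-0.04,0,0,0,0,0,0],[-0.04,0,0,0,0,0,0],[-0.02,0,0,0,0,0,0],[0,0,0,0,0,0,0],[0,0,0,0,0,0,0]]

```text
t: 15.0
ee_pos: [0.5771, -0.2798, 0.2946]
orientation: [0.533, 0.846, 0.0, -0.001]
ft_force: [-0.2, 0.1, -0.9]
opening: 0.006
```

Run:
```python
from h import *
import cv2
rep()
for n in ("scene","wrist"):
    im=cams.capture(n); c=cams.calibration(n)
    print(n,[(t,d['uv'],round(d['p'],2)) for t in ("strap_end","lever_end") for d in finder.pinpoint(n,t)])
    print([proj(c,W(p,POSE))[0].round(1) for p in (strap(0),lever(0),lever(.1))])
    cv2.imwrite(f"pics/{n}9.png",im if n=="wrist" else cv2.resize(im[60:260,180:400],None,fx=3,fy=3,interpolation=cv2.INTER_CUBIC))
```

```text
15.0 can [-0.0003 -0.168   0.2946] yawx 115.54 F [-0.2  0.1 -0.9]
scene [('strap_end', [250.4, 167.0], 0.77), ('lever_end', [264.0, 171.4], 0.49)]
[array([249.8, 168.2]), array([265.9, 170.9]), array([265.9, 168.5])]
wrist [('strap_end', [278.0, 55.1], 0.56)]
[array([281.6,  51.4]), array([281.7, -16.7]), array([281.7, -18.6])]
```

View pics/scene9.png

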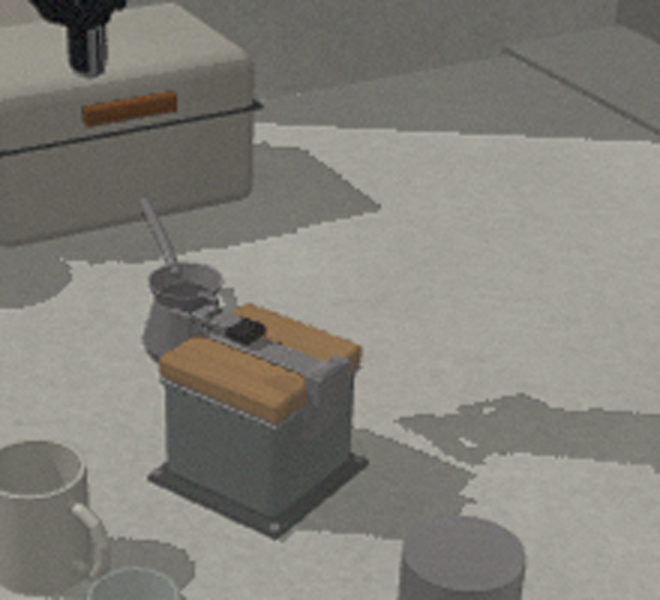

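View pics/wrist9.png

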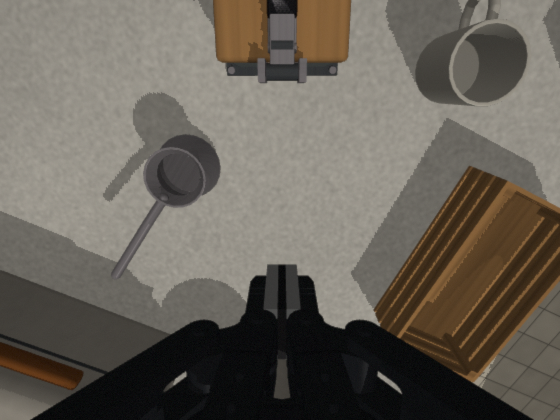

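The scene picture shows the strap flat and the lever down on it. The black grip is at about (264,171), where the closed pose predicts it, and the arm is clear.

```bash
python3 -c "
from workcell import r; print(r.close_job())"
```

```text
the job is handed in; nothing more can be done
None
```

The clamp is closed and the job was handed in at about t = 15 s. With the fingers shut, I pushed the strap over from its outer side until it lay flat on the lid. Then I pushed the cam lever over and down on top of it, without pinching or lifting anything.

**Strap:** it stopped at 119 mm above the shelf with about 9 N, which is the closed height given. The lever was still leaning out at that point.

**Lever:** it stopped at 131 mm with about 12 N, also the given closed height.

**Final pictures:**
- **Scene camera:** the network found the strap end and lever end within about 2 px of their closed positions.
- **Wrist camera:** its picture also shows the lever lying over the strap. The strap end was about 5 px off its predicted spot there, and the lever end was out of view.
- **Bystanders:** those in view stand where they did at the start, judged by eye rather than measured. I did not take a new top picture, so the jar and saucers were not checked again; the arm did not work near them.

**Disagreement between cameras:** the first canister positions from the top and scene cameras differed by about 10 mm. I used a joint fit of the two, and the wrist camera then agreed with it to a few millimetres.

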